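# Sort the small wares back to their trays at the kitchen pass

## Robot

A 6-joint arm with a two-finger parallel gripper is mounted at the origin on the work surface. World frame = base frame: x ahead of the robot, y to its left, z up, the work surface at z = 0. Lengths are in m, angles in rad, forces in N, time in s.
With the tool pointing down it reaches from about 0.375 to 0.925 m from the base axis. Payload 5.7 kg.
Tool frame: the origin (TCP) lies at the very end of the fingers, on their centre line; the grasp point (between the pads) lies 19 mm behind it; z points along the fingers, y is the line along which they close (so a half turn about z gives the same grasp; the last joint's range is limited). The gripper opens to 88 mm and grips with 3 to 60 N. Pads are 20 mm wide; open, the fingers measure 115 mm over their backs; the gripper's body (75 mm by 178 mm) begins 61 mm behind the grasp point.
Start: joints at [1.2, 0.359, 1.51, -0, 1.272, -0.115], TCP at [0.152, 0.58, 0.198] pointing down, gripper open.
Joint ranges: [-2.97, 2.97], [-1.01, 2.36], [0.21, 2.38], [-0.96, 4.11], [0.2, 2.71], [-2.98, 2.98]. Speed limits (rad/s): [2.39, 2.39, 3.14, 3.14, 3.14, 3.14].

## Interface

Orientations are given as a unit quaternion [w, x, y, z].
In Python, from workcell import manip, optics gives the robot as it stands.
- The arm moves only by the tool jog_arm, never from a script. Its arguments are lists of equal length, an entry for each row: "travel": the shift along the tool's x, y, z in cm, a list of three; "yaw": the turn about the tool's z in rad. In form: {"travel": [[tx, ty, tz], ...], "yaw": [yaw, ...]}. A call has 1 to 20 rows; each row shifts and turns the commanded pose from where the row before left it, along the tool's axes as they then stand; what a row does not reach is not made up. A row lasts 1/12 s, in which the tool goes at most 41.7 mm and 7.16 degrees, less where a joint would pass 70% of its speed; a pose out of reach is approached as far as the arm can. A call with a gripper value outside its range is refused whole. "claw" is the opening, from -1 (shut) to 1 (fully open), set as the call begins (left out, the last holds). The fingers move at their own pace and stop on an object; "force" is the grip in N (left out, the last holds). Time passes only in rows, so rows that do not move let the fingers close. It gives the time, the measured TCP pose, the force, the opening and the grip force at its end, in the units of the state.
- manip.sense(): the state, without advancing time (a new reading comes with each control period).
- optics.camera(name): name is "side" or "top"; returns a dict with "img" (420x560x3 uint8, red, green, blue), "camera_matrix" (3x3 intrinsics, pixels), "rvec" (rotation vector, rad) and "tvec" (3), from world to camera coordinates, as OpenCV has them. Camera axes: x right, y down, z forward; pixel columns grow to the right and rows downward; lengths in m; the calibration is good to about 2 mm. A picture is of the moment at which its call begins. There is no depth.
- manip.hand_in(): hands the job in; it is judged then, once.
The state is a dict: "clock": time; "joint_positions": joint angles; "qvel": joint speeds; "tau": joint torques, N m; "position": TCP position; "tcp_rot": TCP orientation; "contact_force": force on the tool from outside, world axes, zero at the start; "wrist_torque": the same for the moment, N m; "grip_width": finger opening in m; "grasp_force": force on a finger pad.
Only numpy, scipy, OpenCV 4.12 (cv2) and the standard library are available. Lean on these libraries where they do the work, as an engineer would, in place of code of your own. Each camera call takes 0.05 s, during which the arm holds its last target. There are 200 camera calls.

## Task

Clear the muddle on the kitchen worktop: stand both white ramekins in the dark steel pan, both spice jars in the wooden tray and the yellow sauce bottle in the blue caddy. Each must end upright and flat on the floor of its tray, side by side and not stacked, and none may be tipped over on the way. Leave the pepper mill standing where it is.

Things in the scene. Friction and masses are not known exactly. Their poses are not given: they have to be found in the camera images.
- ramekin_a: Small white porcelain ramekin (open straight-sided pot), loose, standing mouth up: 45 mm high, 56 mm outside diameter at the foot, 62 mm at the rim, wall about 4 mm, 130 g. Round, so it can be gripped across its outside from any side. Origin at the centre of its underside, z up. The two ramekins are alike.
- ramekin_b: Small white porcelain ramekin (open straight-sided pot), loose, standing mouth up: 45 mm high, 56 mm outside diameter at the foot, 62 mm at the rim, wall about 4 mm, 130 g. Round, so it can be gripped across its outside from any side. Origin at the centre of its underside, z up. The two ramekins are alike.
- jar_red: Small spice jar with a red screw cap, red-brown contents and a white paper band, closed, loose, standing: 80 mm high in all, 46 mm diameter (cap 45 mm, the top 18 mm), 140 g. Round. Origin at the centre of its underside, z up.
- jar_green: Small spice jar with a green screw cap, olive green contents and a white paper band, closed, loose, standing: 80 mm high in all, 46 mm diameter (cap 45 mm, the top 18 mm), 140 g. Round. Origin at the centre of its underside, z up.
- sauce: Yellow plastic squeeze bottle of sauce, loose, standing: cylinder of 52 mm diameter up to 90 mm, then a stepped cap and a thin nozzle to 120 mm, 140 to 280 g. It is rigid. Grip it across the body, well above the bottom (about 80 mm up). Origin at the centre of its underside, z up.
- pan: Low dark steel pan with small wire handles at its ends, 105 mm (x) by 180 mm (y) outside. Fixed, does not move. Origin on the underside at the centre (on the worktop); x and y along its sides, z up. Its floor is 4 mm thick, so things stand at 4 mm above the worktop; walls 4 mm thick, 14 mm high from the worktop. Place for the two ramekins, side by side along y.
- wood_tray: Low brown wooden tray, 105 mm (x) by 180 mm (y) outside. Fixed, does not move. Origin on the underside at the centre (on the worktop); x and y along its sides, z up. Its floor is 4 mm thick, so things stand at 4 mm above the worktop; walls 4 mm thick, 14 mm high from the worktop. Place for the two spice jars, side by side along y.
- caddy: Square blue plastic caddy, 100 mm by 100 mm outside. Fixed, does not move. Origin on the underside at the centre (on the worktop); x and y along its sides, z up. Its floor is 4 mm thick, so things stand at 4 mm above the worktop; walls 4 mm thick, 28 mm high from the worktop. Place for the sauce bottle.
- mill: Dark wooden pepper mill with a steel knob on top, loose, standing among the things: 113 mm high, 52 mm diameter at the foot, 220 g. Not to be moved. Origin at the centre of its underside, z up.

How it is judged:
By the outcome, as a careful person would: the job done as asked, in the order asked, and still so for the second after the job is handed in, with the robot touching nothing.
It also fails if it takes over 138 s, if anything falls off the work surface, if the arm or the gripper's body presses on something with over 40 N, if the wrist force passes 120 N, or if a joint passes its speed limit or range.

## Working session

There is one attempt and no reset: what is moved stays moved. The work goes in short steps, Python scripts to look and compute and a tool call to move; the robot and the scene stay as the last step left them, time stands still between calls to the robot, and variables do not carry over. Pictures are saved under pics/ and viewed, at most 14 in all, crops included, and the job is handed in when it is done.

Besides the shell and the picture viewer there is one more tool, called after "Call:" as name(argument=value, ...), one argument or row to a line, values as JSON. jog_arm: Moves the arm, as the interface text tells. Its arguments: {"type":"object","properties":{"travel":{"type":"array"},"yaw":{"type":"array"},"claw":{"type":"number"},"force":{"type":"number"}},"required":["travel","yaw"]}

```bash
mkdir -p pics
cat > h.py <<'E'
import numpy as np,cv2
from workcell import manip,optics
def snap(n,f):
    c=optics.camera(n); cv2.imwrite(f,c["img"][:,:,::-1]); return c
def ray(c,u,v,z):
    R,_=cv2.Rodrigues(np.array(c["rvec"],float)); t=np.array(c["tvec"],float).ravel()
    d=R.T@np.linalg.solve(np.array(c["camera_matrix"]),[u,v,1.]); o=-R.T@t
    return (o+d*(z-o[2])/d[2])[:2].round(4)
E
python3 - <<'E'
from h import *
import pickle
cs={n:optics.camera(n) for n in("top","side")}
pickle.dump(cs,open("c.pkl","wb"))
for n,c in cs.items():
    cv2.imwrite(f"pics/{n}0.png",cv2.resize(c["img"][:,:,::-1],(800,600),interpolation=cv2.INTER_CUBIC))
    R,_=cv2.Rodrigues(np.array(c["rvec"],float));print(n,-R.T@np.array(c["tvec"]).ravel(),R[2],c["camera_matrix"])
print(manip.sense())
E
```

```text
top [0.43388523 0.00403707 1.39934963] [ 0.04859905 -0.02345619 -0.99854291] [[524.6728949    0.         280.15968246]
 [  0.         524.6728949  205.8978773 ]
 [  0.           0.           1.        ]]
side [ 0.06807479 -0.75977747  0.90606839] [ 0.36097734  0.59999665 -0.71393233] [[494.82403058   0.         275.58782305]
 [  0.         494.82403058 211.39235732]
 [  0.           0.           1.        ]]
{'clock': 0.1, 'joint_positions': array([ 1.19986935e+00,  3.59416358e-01,  1.51131921e+00, -4.53987931e-06,
        1.27247599e+00, -1.15096409e-01]), 'qvel': array([ 0.0005818 , -0.00104201, -0.00311089,  0.00099876, -0.00286968,
       -0.00044516]), 'tau': array([ 9.43601590e-04, -5.16358960e+01, -2.71413463e+01,  6.77102990e-02,
        2.78022926e-02, -5.47472655e-05]), 'position': array([0.15159834, 0.57985795, 0.19700546]), 'tcp_rot': array([-1.92671027e-04,  1.27566034e-01,  9.91829749e-01, -7.86192367e-04]), 'contact_force': array([ 0.43566018,  0.22629897, -0.87258267]), 'wrist_torque': array([ 0.03037722, -0.06076611,  0.00157429]), 'grasp_force': 0.0, 'grip_width': 0.0875414886063599}
```

View pics/top0.png

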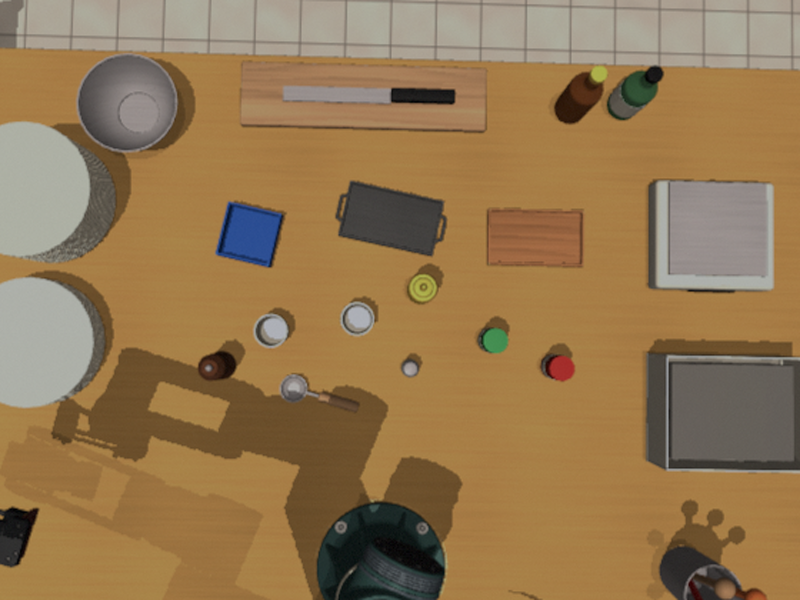

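View pics/side0.png

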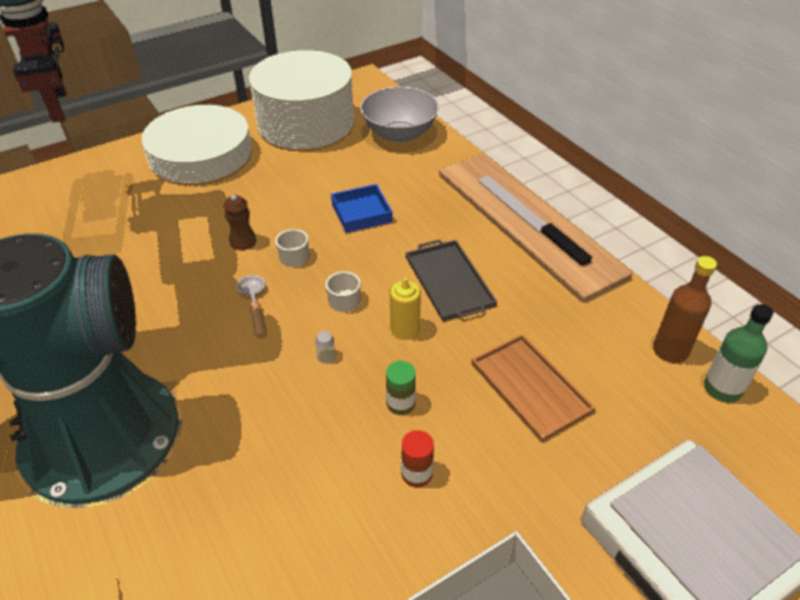

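The top picture shows, in 800x600 pixels, the caddy at (251,234), pan (391,218) and wooden tray (535,237). The sauce is at (423,288), the ramekins at (271,330) and (357,319), the green jar at (494,340), the red jar at (559,367) and the mill at (216,365). A small shaker at (410,367) and a strainer at (295,387) are bystanders. The side picture shows all of them upright.

Run:
```python
from h import *
import pickle
cs=pickle.load(open("c.pkl","rb")); c=cs["top"]; im=c["img"][:,:,::-1].copy()
cv2.imwrite("pics/crop1.png",cv2.resize(im[120:290,140:340],None,fx=3.5,fy=3.5,interpolation=cv2.INTER_CUBIC))
cv2.imwrite("pics/crop2.png",cv2.resize(im[120:290,230:430],None,fx=3.5,fy=3.5,interpolation=cv2.INTER_CUBIC))
hsv=cv2.cvtColor(im,cv2.COLOR_BGR2HSV)
def blob(n,lo,hi,box,z):
    x0,y0,x1,y1=box
    m=cv2.inRange(hsv,lo,hi); k=np.zeros_like(m); k[y0:y1,x0:x1]=m[y0:y1,x0:x1]
    cn=max(cv2.findContours(k,0,2)[0],key=cv2.contourArea)
    (u,v),r=cv2.minEnclosingCircle(cn); rect=cv2.minAreaRect(cn)
    print(n,np.round((u,v,r),1),ray(c,u,v,z),"rect",np.round(rect[0],1),np.round(rect[1],1),round(rect[2],1),ray(c,*rect[0],z))
    b=np.array([ray(c,*p,z) for p in cv2.boxPoints(rect)]); e=np.diff(np.vstack([b,b[:1]]),axis=0)
    print("   sides",np.linalg.norm(e,axis=1).round(3)[:2],"ang",np.degrees(np.arctan2(e[:2,1],e[:2,0])).round(1))
blob("green",(50,80,40),(80,255,255),(330,220,365,255),.08)
blob("red",(0,215,120),(6,255,255),(375,240,410,275),.08)
blob("sauce",(24,150,100),(32,255,255),(280,185,312,218),.09)
blob("ramA",(0,0,90),(180,60,255),(172,215,208,248),.045)
blob("ramB",(0,0,90),(180,60,255),(232,205,268,238),.045)
blob("caddy",(105,120,30),(125,255,255),(145,135,205,190),.028)
blob("pan",(0,0,0),(180,100,100),(230,120,315,182),.014)
blob("tray",(0,140,60),(13,255,190),(330,135,420,195),.014)
blob("mill",(0,0,0),(180,255,75),(135,242,158,268),.0)
```

```text
green [345.8 238.    9.1] [ 0.4204 -0.1938] rect [345.5 238. ] [16. 17.] 90.0 [ 0.4204 -0.193 ]
   sides [0.043 0.04 ] ang [ -88.9 -179.4]Traceback (most recent call last):
  File "<stdin>", line 16, in <module>
  File "<stdin>", line 10, in blob
ValueError: max() iterable argument is empty
```

View pics/crop1.png

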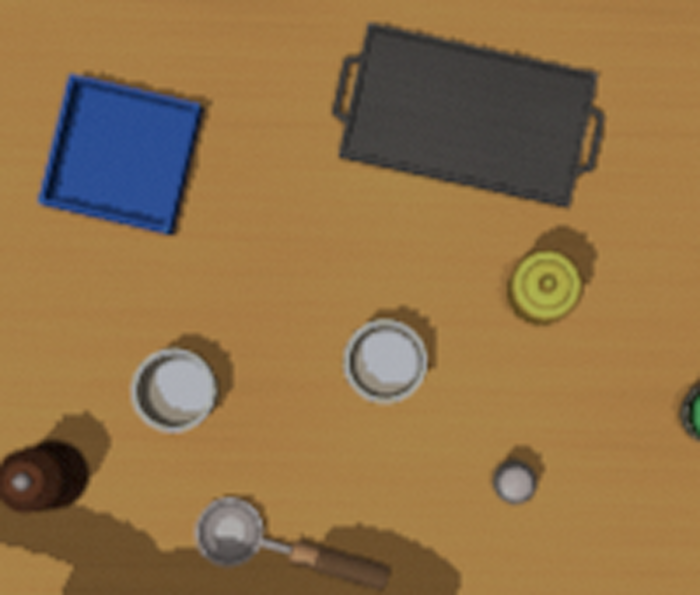

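View pics/crop2.png

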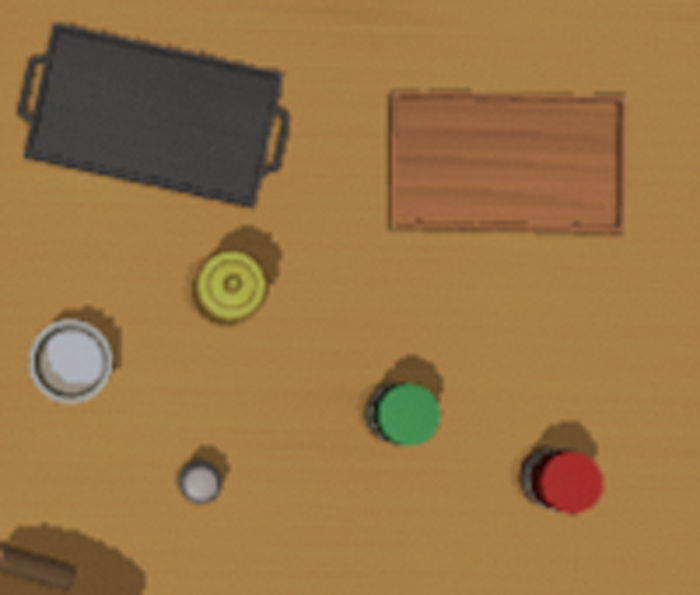

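The crops (3.5x) show the ramekin rims at (175,390) and (386,361) in crop1, the sauce nozzle at (548,284), and the caddy and pan corners sharply. In crop2 the green cap is at (409,414), the red cap at (571,482), and the tray spans (389,91) to (622,233). I'll turn these into positions and check them by drawing them on the side view.

Run:
```python
from h import *
import pickle
cs=pickle.load(open("c.pkl","rb")); c=cs["top"]; s=cs["side"]
def P(p,ox,z): return ray(c,(p[0]+.5)/3.5-.5+ox,(p[1]+.5)/3.5-.5+120,z)
pt={"ramA":((175,390),140,.045),"ramB":((386,361),140,.045),"sauce":((546,286),140,.09),"nozzle":((548,284),140,.12),
"green":((409,414),230,.08),"red":((571,482),230,.08),"knob":((20,482),140,.113),"shaker":((516,483),140,.03),"strainer":((231,530),140,.02)}
im=s["img"][:,:,::-1].copy(); im=cv2.resize(im,None,fx=2,fy=2,interpolation=cv2.INTER_CUBIC)
def draw(xy,z,r,col):
    a=np.linspace(0,2*np.pi,40); q=np.c_[xy[0]+r*np.cos(a),xy[1]+r*np.sin(a),0*a+z]
    u=cv2.projectPoints(q,np.array(s["rvec"],float),np.array(s["tvec"],float),np.array(s["camera_matrix"]),None)[0]
    cv2.polylines(im,[np.round(u*2+.5).astype(int)],True,col,1)
R={"ramA":(.045,.031,.028),"ramB":(.045,.031,.028),"sauce":(.09,.026,.026),"green":(.08,.0225,.023),"red":(.08,.0225,.023),"knob":(.113,.008,.026)}
for n,(p,o,z) in pt.items():
    xy=P(p,o,z); print(n,xy,"r",np.hypot(*xy).round(3))
    if n in R: draw(xy,R[n][0],R[n][1],(255,0,255)); draw(xy,0,R[n][2],(255,255,0))
for n,cr,o,z in [("caddy",[(70,76),(204,102),(174,234),(41,203)],140,.028),("pan",[(368,25),(597,72),(570,207),(340,157)],140,.014),("tray",[(389,91),(623,95),(621,233),(389,229)],230,.014)]:
    b=np.array([P(q,o,z) for q in cr]); e=b-np.roll(b,-1,0); ex=(b[0]+b[1]-b[2]-b[3]); ey=b[0]+b[3]-b[1]-b[2]
    print(n,b.mean(0).round(4),np.linalg.norm(e,axis=1).round(3),"x ang",np.degrees(np.arctan2(ex[1],ex[0])).round(1),"y ang",np.degrees(np.arctan2(ey[1],ey[0])).round(1))
    u=cv2.projectPoints(np.c_[b,[z]*4],np.array(s["rvec"],float),np.array(s["tvec"],float),np.array(s["camera_matrix"]),None)[0]
    cv2.polylines(im,[np.round(u*2+.5).astype(int)],True,(0,255,0),1)
cv2.imwrite("pics/chk.png",im[220:720,280:900])
```

```text
ramA [0.4306 0.2035] r 0.476
ramB [0.4547 0.0494] r 0.457
sauce [ 0.5097 -0.0653] r 0.514
nozzle [ 0.5094 -0.065 ] r 0.514
green [ 0.4206 -0.1955] r 0.464
red [ 0.3738 -0.3131] r 0.488
knob [0.3651 0.299 ] r 0.472
shaker [ 0.3661 -0.0486] r 0.369
strainer [0.3271 0.1629] r 0.365
caddy [0.6062 0.2499] [0.102 0.102 0.102 0.098] x ang -11.1 y ang 79.1
pan [ 0.6429 -0.0085] [0.178 0.105 0.178 0.103] x ang -10.5 y ang 79.2
tray [ 0.6129 -0.2771] [0.179 0.106 0.177 0.106] x ang 0.1 y ang 90.2
```

View pics/chk.png

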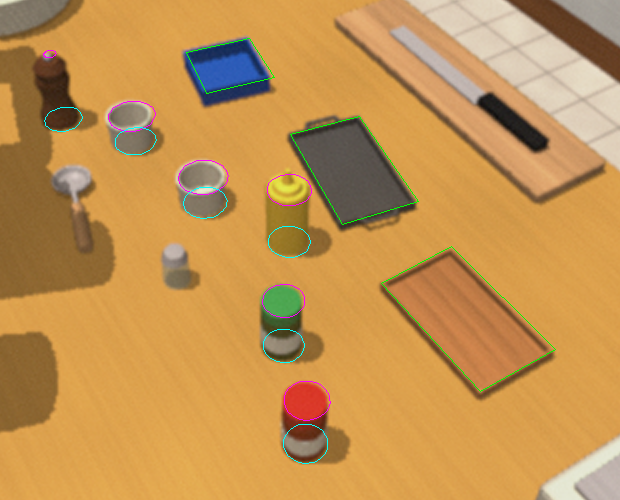

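The overlays agree within about 2-3 mm, and every size matches the ones given. I'll write a helper that converts a target into tool-axis travel.

```bash
cat > go.py <<'E'
# usage: go.py x y z heading_deg [...]: per target, yaw (rad) first, then travel in cm along the tool axes after the yaw
import sys
from h import *
from scipy.spatial.transform import Rotation as Ro
s=manip.sense(); p=np.array(s["position"]); q=s["tcp_rot"]; R=Ro.from_quat([q[1],q[2],q[3],q[0]]).as_matrix()
h=np.arctan2(R[1,1],R[0,1]); a=list(map(float,sys.argv[1:]))
print("t",round(s["clock"],1),"tcp",p.round(4),"head",np.degrees(h).round(1),"tilt",R[:2,2].round(4),"w",round(s["grip_width"],4),"F",round(s["grasp_force"],1))
for i in range(0,len(a),4):
    g=np.radians(a[i+3]); yaw=-((g-h+np.pi/2)%np.pi-np.pi/2)
    h=h-yaw; y=np.array([np.cos(h),np.sin(h)]); x=np.array([-y[1],y[0]])
    t=np.array(a[i:i+3]); d=t-p; print("yaw",yaw.round(3),"travel",(np.array([d[:2]@x,d[:2]@y,-d[2]])*100).round(2)); p=t
E
python3 go.py .4306 .2035 .198 34.5 .4306 .2035 .016 34.5
```

```text
t 0.1 tcp [0.1516 0.5799 0.197 ] head 75.3 tilt [-0.0006 -0.0015] w 0.0875 F 0.0
yaw 0.713 travel [-46.82   1.68  -0.1 ]
yaw -0.0 travel [ 0.   0.  18.2]
```

Call:
jog_arm(
  travel=[
    [0,0,0],
    [0,0,0],
    [0,0,0],
    [0,0,0],
    [0,0,0],
    [0,0,0],
    [0,0,0],
    [-3.6,0.13,0],
    [-3.6,0.13,0],
    [-3.6,0.13,0],
    [-3.6,0.13,0],
    [-3.6,0.13,0],
    [-3.6,0.13,0],
    [-3.6,0.13,0],
    [-3.6,0.13,0],
    [-3.6,0.13,0],
    [-3.6,0.13,0],
    [-3.6,0.13,0],
    [-3.6,0.13,0],
    [-3.6,0.13,0],
  ],
  yaw=[0.102,0.102,0.102,0.102,0.102,0.102,0.102,0,0,0,0,0,0,0,0,0,0,0,0,0],
)

```text
clock: 1.77
position: [0.4308, 0.2023, 0.1976]
tcp_rot: [-0.0, 0.466, 0.885, -0.0]
contact_force: [-0.4, 0.2, -0.5]
grip_width: 0.088
grasp_force: 0.0
```

```bash
python3 go.py .4306 .2035 .016 34.5
```

```text
t 1.8 tcp [0.4308 0.2023 0.1976] head 34.4 tilt [-0.0004 -0.0001] w 0.088 F 0.0
yaw -0.001 travel [ 0.11  0.05 18.16]
```

Call:
jog_arm(
  travel=[
    [0.1,0.05,2.5],
    [0,0,2.5],
    [0,0,2.5],
    [0,0,2.5],
    [0,0,2.5],
    [0,0,2.2],
    [0,0,1.5],
    [0,0,1.2],
    [0,0,0.7],
    [0,0,0],
    [0,0,0],
  ],
  yaw=[0,0,0,0,0,0,0,0,0,0,0],
)

```text
clock: 2.68
position: [0.4301, 0.2051, 0.0167]
tcp_rot: [-0.0, 0.466, 0.885, -0.0]
contact_force: [0.9, 0.2, 0.6]
grip_width: 0.0883
grasp_force: 0.0
```

Call:
jog_arm(
  travel=[
    [0,0,0],
    [0,0,0],
    [0,0,0],
    [0,0,0],
    [0,0,0],
    [0,0,0],
    [0,0,0],
    [0,0,0],
  ],
  yaw=[0,0,0,0,0,0,0,0],
  claw=-1,
  force=25,
)

```text
clock: 3.35
position: [0.4305, 0.2052, 0.0172]
tcp_rot: [0.0, 0.466, 0.885, 0.0]
contact_force: [-0.8, -0.1, 6.8]
grip_width: 0.0608
grasp_force: 25.0
```

```bash
python3 go.py .4306 .2035 .17 34.5 .6509 .0337 .17 34.5 .6509 .0337 .021 34.5
```

```text
t 3.4 tcp [0.4305 0.2052 0.0172] head 34.4 tilt [0.0007 0.0001] w 0.0608 F 25.0
yaw -0.001 travel [ -0.14  -0.09 -15.28]
yaw -0.0 travel [-26.47   8.54  -0.  ]
yaw -0.0 travel [ 0.   0.  14.9]
```

Call:
jog_arm(
  travel=[
    [0,0,-1],
    [0,0,-2],
    [0,0,-2.5],
    [0,0,-2.5],
    [0,0,-2.5],
    [0,0,-2.5],
    [0,0,-2.3],
    [-1.5,0.5,0],
    [-2.5,0.8,0],
    [-2.5,0.8,0],
    [-2.5,0.8,0],
    [-2.5,0.8,0],
    [-2.5,0.8,0],
    [-2.5,0.8,0],
    [-2.5,0.8,0],
    [-2.5,0.8,0],
    [-2.5,0.8,0],
    [-2,0.7,0],
    [-0.6,0.1,0],
    [0,0,0],
  ],
  yaw=[0,0,0,0,0,0,0,0,0,0,0,0,0,0,0,0,0,0,0,0],
)

```text
clock: 5.02
position: [0.6514, 0.0326, 0.169]
tcp_rot: [-0.0, 0.467, 0.884, -0.0]
contact_force: [-0.3, 0.4, -1.5]
grip_width: 0.0605
grasp_force: 25.0
```

```bash
python3 go.py .6509 .0337 .021 34.5
```

```text
t 5.0 tcp [0.6514 0.0326 0.169 ] head 34.3 tilt [-0.0006 -0.0003] w 0.0605 F 25.0
yaw -0.003 travel [ 0.12  0.02 14.8 ]
```

Call:
jog_arm(
  travel=[
    [0.1,0,1.5],
    [0,0,2.5],
    [0,0,2.5],
    [0,0,2.5],
    [0,0,2.2],
    [0,0,1.5],
    [0,0,0.9],
    [0,0,0.5],
    [0,0,0.3],
    [0,0,0.2],
    [0,0,0.1],
    [0,0,0],
    [0,0,0],
  ],
  yaw=[0,0,0,0,0,0,0,0,0,0,0,0,0],
)

```text
clock: 6.1
position: [0.6508, 0.0346, 0.0236]
tcp_rot: [0.001, 0.466, 0.885, 0.0]
contact_force: [-0.0, 0.0, -2.1]
grip_width: 0.0607
grasp_force: 25.0
```

Call:
jog_arm(
  travel=[
    [0,0,0.1],
    [0,0,0.1],
    [0,0,0],
    [0,0,0],
  ],
  yaw=[0,0,0,0],
)

```text
clock: 6.43
position: [0.6506, 0.0345, 0.0213]
tcp_rot: [0.0, 0.466, 0.885, 0.0]
contact_force: [-0.2, -0.5, 3.4]
grip_width: 0.0606
grasp_force: 25.0
```

Touching down (a light upward force), so I'll release partway and lift.

Call:
jog_arm(
  travel=[
    [0,0,0],
    [0,0,0],
    [0,0,0],
    [0,0,0],
    [0,0,0],
    [0,0,-1],
    [0,0,-2],
    [0,0,-2.5],
    [0,0,-2.5],
    [0,0,-2.5],
    [0,0,-2.5],
    [0,0,-2],
    [0,0,0],
  ],
  yaw=[0,0,0,0,0,0,0,0,0,0,0,0,0],
  claw=0.7,
)

```text
clock: 7.52
position: [0.6534, 0.0345, 0.1765]
tcp_rot: [0.004, 0.466, 0.885, 0.002]
contact_force: [0.6, 1.1, 0.4]
grip_width: 0.0751
grasp_force: 0.0
```

```bash
python3 go.py .4547 .0494 .171 25.6 .4547 .0494 .0165 25.6
```

```text
t 7.5 tcp [0.6534 0.0345 0.1765] head 34.4 tilt [ 0.0087 -0.0005] w 0.0751 F 0.0
yaw 0.154 travel [  9.93 -17.28   0.55]
yaw -0.0 travel [ 0.    0.   15.45]
```

Call:
jog_arm(
  travel=[
    [0,0,0],
    [0,0,0],
    [1.0,-1.7,0],
    [1.2,-2.1,0],
    [1.2,-2.1,0],
    [1.2,-2.1,0],
    [1.2,-2.1,0],
    [1.2,-2.1,0],
    [1.2,-2.1,0],
    [1.0,-1.7,0],
    [0.6,-1.0,0],
    [0,0,0],
    [0,0,0],
  ],
  yaw=[0.077,0.077,0,0,0,0,0,0,0,0,0,0,0],
  claw=1,
)

```text
clock: 8.6
position: [0.4549, 0.0495, 0.1709]
tcp_rot: [0.0, 0.533, 0.846, 0.0]
contact_force: [1.1, -0.4, 0.0]
grip_width: 0.0883
grasp_force: 0.0
```

```bash
python3 go.py .4547 .0494 .0165 25.6
```

```text
t 8.6 tcp [0.4549 0.0495 0.1709] head 25.6 tilt [ 0.0009 -0.0002] w 0.0883 F 0.0
yaw 0.0 travel [ 0.   -0.03 15.44]
```

Call:
jog_arm(
  travel=[
    [0,0,2.5],
    [0,0,2.5],
    [0,0,2.5],
    [0,0,2.5],
    [0,0,2.2],
    [0,0,1.5],
    [0,0,1.0],
    [0,0,0.7],
    [0,0,0],
    [0,0,0],
  ],
  yaw=[0,0,0,0,0,0,0,0,0,0],
)

```text
clock: 9.43
position: [0.4555, 0.0494, 0.0165]
tcp_rot: [0.0, 0.533, 0.846, -0.0]
contact_force: [0.1, -0.3, -0.1]
grip_width: 0.0878
grasp_force: 0.0
```

Call:
jog_arm(
  travel=[
    [0,0,0],
    [0,0,0],
    [0,0,0],
    [0,0,0],
    [0,0,0],
    [0,0,0],
    [0,0,0],
    [0,0,0],
  ],
  yaw=[0,0,0,0,0,0,0,0],
  claw=-1,
  force=25,
)

```text
clock: 10.1
position: [0.4549, 0.0495, 0.0172]
tcp_rot: [0.0, 0.533, 0.846, 0.0]
contact_force: [-0.7, -1.0, 6.4]
grip_width: 0.0607
grasp_force: 25.0
```

```bash
python3 go.py .4547 .0494 .17 25.6 .6348 -.0507 .17 45 .6348 -.0507 .021 45
```

```text
t 10.1 tcp [0.4549 0.0495 0.0172] head 25.6 tilt [ 0.0008 -0.0002] w 0.0607 F 25.0
yaw 0.0 travel [  0.    -0.02 -15.28]
yaw -0.339 travel [-19.81   5.66  -0.  ]
yaw -0.0 travel [ 0.   0.  14.9]
```

Call:
jog_arm(
  travel=[
    [0,0,-1],
    [0,0,-2],
    [0,0,-2.5],
    [0,0,-2.5],
    [0,0,-2.5],
    [0,0,-2.5],
    [0,0,-2.3],
    [0,0,0],
    [0,0,0],
    [0,0,0],
    [0,0,0],
    [-2.0,0.6,0],
    [-2.6,0.75,0],
    [-2.9,0.8,0],
    [-2.9,0.8,0],
    [-2.9,0.8,0],
    [-2.9,0.8,0],
    [-2.4,0.7,0],
    [-1.2,0.4,0],
    [0,0,0],
  ],
  yaw=[0,0,0,0,0,0,0,-0.085,-0.085,-0.085,-0.084,0,0,0,0,0,0,0,0,0],
)

```text
clock: 11.77
position: [0.6369, -0.0521, 0.169]
tcp_rot: [0.001, 0.383, 0.924, -0.0]
contact_force: [-0.4, -0.4, -1.7]
grip_width: 0.061
grasp_force: 25.0
```

```bash
python3 go.py .6348 -.0507 .021 45
```

```text
t 11.8 tcp [ 0.6369 -0.0521  0.169 ] head 45.0 tilt [ 0.0011 -0.0007] w 0.061 F 25.0
yaw -0.001 travel [ 0.24 -0.05 14.8 ]
```

Call:
jog_arm(
  travel=[
    [0,0,1.5],
    [0,0,2.5],
    [0,0,2.5],
    [0,0,2.5],
    [0,0,2.2],
    [0,0,1.5],
    [0,0,0.9],
    [0,0,0.5],
    [0,0,0.3],
    [0,0,0.2],
    [0,0,0.1],
    [0,0,0.1],
    [0,0,0],
    [0,0,0],
  ],
  yaw=[0,0,0,0,0,0,0,0,0,0,0,0,0,0],
)

```text
clock: 12.93
position: [0.6349, -0.0505, 0.0223]
tcp_rot: [0.0, 0.382, 0.924, 0.0]
contact_force: [0.9, -0.5, -0.8]
grip_width: 0.0607
grasp_force: 25.0
```

Call:
jog_arm(
  travel=[
    [0,0,0.1],
    [0,0,0.05],
    [0,0,0],
    [0,0,0],
  ],
  yaw=[0,0,0,0],
)

```text
clock: 13.27
position: [0.6351, -0.0506, 0.0213]
tcp_rot: [0.001, 0.382, 0.924, 0.0]
contact_force: [-1.7, -0.3, 5.4]
grip_width: 0.0606
grasp_force: 25.0
```

Call:
jog_arm(
  travel=[
    [0,0,0],
    [0,0,0],
    [0,0,0],
    [0,0,0],
    [0,0,0],
    [0,0,-1],
    [0,0,-2],
    [0,0,-2.5],
    [0,0,-2.5],
    [0,0,-2.5],
    [0,0,-2.5],
    [0,0,-2],
    [0,0,0],
    [0,0,0],
  ],
  yaw=[0,0,0,0,0,0,0,0,0,0,0,0,0,0],
  claw=0.65,
)

```text
clock: 14.43
position: [0.6355, -0.0506, 0.172]
tcp_rot: [0.002, 0.382, 0.924, 0.0]
contact_force: [0.0, 0.7, -0.0]
grip_width: 0.0724
grasp_force: 0.0
```

```bash
python3 go.py .4206 -.1955 .171 -25 .4206 -.1955 .026 -25
```

```text
t 14.4 tcp [ 0.6355 -0.0506  0.172 ] head 45.0 tilt [ 0.0032 -0.0007] w 0.0724 F 0.0
yaw 1.222 travel [-22.21 -13.36   0.1 ]
yaw -0.0 travel [ 0.   0.  14.5]
```

Call:
jog_arm(
  travel=[
    [0,0,0],
    [0,0,0],
    [0,0,0],
    [0,0,0],
    [0,0,0],
    [0,0,0],
    [0,0,0],
    [0,0,0],
    [0,0,0],
    [0,0,0],
    [0,0,0],
    [-2.5,-1.5,0],
    [-3.2,-1.9,0],
    [-3.2,-1.9,0],
    [-3.2,-1.9,0],
    [-3.2,-1.9,0],
    [-3.2,-1.9,0],
    [-2.5,-1.6,0],
    [-1.2,-0.75,0],
    [0,0,0],
  ],
  yaw=[0.111,0.111,0.111,0.111,0.111,0.111,0.111,0.111,0.111,0.111,0.111,0,0,0,0,0,0,0,0,0],
  claw=1,
)

```text
clock: 16.1
position: [0.4161, -0.1957, 0.1688]
tcp_rot: [-0.002, 0.844, 0.537, -0.001]
contact_force: [-0.2, 0.7, -0.6]
grip_width: 0.0878
grasp_force: 0.0
```

```bash
python3 - <<'E'
from h import *
c=optics.camera("side"); cv2.imwrite("pics/s2.png",cv2.resize(c["img"][100:330,150:450,::-1],None,fx=2.6,fy=2.6,interpolation=cv2.INTER_CUBIC))
E
python3 go.py .4206 -.1955 .026 -25
```

```text
t 16.1 tcp [ 0.418  -0.1954  0.1692] head -25.1 tilt [-0.0022  0.0015] w 0.0878 F 0.0
yaw -0.001 travel [ 0.1   0.24 14.32]
```

View pics/s2.png

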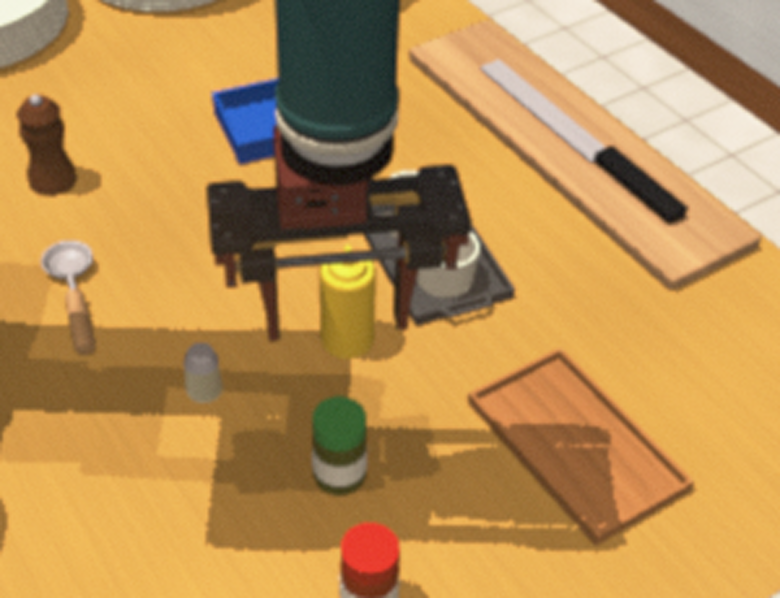

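The near ramekin stands in the pan at about (448,265); the other is hidden behind the gripper. The sauce, jars and mill still stand. On to the green jar.

Call:
jog_arm(
  travel=[
    [0,0,2.0],
    [0,0,2.5],
    [0,0,2.5],
    [0,0,2.5],
    [0,0,2.2],
    [0,0,1.3],
    [0,0,0.9],
    [0,0,0.5],
    [0,0,0],
    [0,0,0],
  ],
  yaw=[0,0,0,0,0,0,0,0,0,0],
)

```text
clock: 16.98
position: [0.4205, -0.1954, 0.0264]
tcp_rot: [0.0, 0.843, 0.538, 0.0]
contact_force: [-0.5, -0.2, -0.4]
grip_width: 0.088
grasp_force: 0.0
```

Call:
jog_arm(
  travel=[
    [0,0,0],
    [0,0,0],
    [0,0,0],
    [0,0,0],
    [0,0,0],
    [0,0,0],
    [0,0,0],
    [0,0,0],
    [0,0,0],
  ],
  yaw=[0,0,0,0,0,0,0,0,0],
  claw=-1,
  force=25,
)

```text
clock: 17.73
position: [0.4197, -0.1955, 0.0263]
tcp_rot: [-0.0, 0.843, 0.538, -0.0]
contact_force: [-1.0, -0.5, 1.9]
grip_width: 0.0448
grasp_force: 24.9
```

```bash
python3 go.py .4206 -.1955 .17 -25 .6129 -.235 .17 -25 .6129 -.235 .031 -25
```

```text
t 17.7 tcp [ 0.4197 -0.1955  0.0263] head -24.9 tilt [-0.0003  0.    ] w 0.0448 F 24.9
yaw 0.001 travel [  0.03   0.08 -14.37]
yaw -0.0 travel [ 4.55 19.1  -0.  ]
yaw -0.0 travel [ 0.   0.  13.9]
```

Call:
jog_arm(
  travel=[
    [0,0,-1],
    [0,0,-2],
    [0,0,-2.5],
    [0,0,-2.5],
    [0,0,-2.5],
    [0,0,-2.4],
    [0,0,-1.5],
    [0.3,1.2,0],
    [0.5,2.2,0],
    [0.6,2.5,0],
    [0.6,2.5,0],
    [0.6,2.5,0],
    [0.6,2.5,0],
    [0.6,2.4,0],
    [0.4,1.8,0],
    [0.25,1.0,0],
    [0.1,0.5,0],
    [0,0,0],
    [0,0,0],
  ],
  yaw=[0,0,0,0,0,0,0,0,0,0,0,0,0,0,0,0,0,0,0],
)

```text
clock: 19.32
position: [0.6113, -0.2343, 0.1693]
tcp_rot: [-0.001, 0.843, 0.538, -0.001]
contact_force: [-0.6, -0.3, -1.6]
grip_width: 0.0451
grasp_force: 24.9
```

```bash
python3 go.py .6129 -.235 .0305 -25
```

```text
t 19.3 tcp [ 0.6113 -0.2343  0.1693] head -24.9 tilt [-0.002   0.0007] w 0.0451 F 24.9
yaw 0.001 travel [ 0.    0.17 13.88]
```

Call:
jog_arm(
  travel=[
    [0,0,1.5],
    [0,0,2.5],
    [0,0,2.5],
    [0,0,2.5],
    [0,0,2.0],
    [0,0,1.2],
    [0,0,0.7],
    [0,0,0.4],
    [0,0,0.3],
    [0,0,0.1],
    [0,0,0.1],
    [0,0,0.1],
    [0,0,0],
    [0,0,0],
  ],
  yaw=[0,0,0,0,0,0,0,0,0,0,0,0,0,0],
)

```text
clock: 20.48
position: [0.6126, -0.2349, 0.0317]
tcp_rot: [0.0, 0.843, 0.538, 0.0]
contact_force: [0.7, -0.5, -1.6]
grip_width: 0.0449
grasp_force: 24.9
```

Call:
jog_arm(
  travel=[
    [0,0,0.1],
    [0,0,0.1],
    [0,0,0],
    [0,0,0],
  ],
  yaw=[0,0,0,0],
)

```text
clock: 20.82
position: [0.6127, -0.2349, 0.0303]
tcp_rot: [0.0, 0.843, 0.538, 0.0]
contact_force: [-2.1, 0.9, 5.9]
grip_width: 0.0451
grasp_force: 24.9
```

Call:
jog_arm(
  travel=[
    [0,0,0],
    [0,0,0],
    [0,0,0],
    [0,0,0],
    [0,0,0],
    [0,0,-1],
    [0,0,-2],
    [0,0,-2.5],
    [0,0,-2.5],
    [0,0,-2.5],
    [0,0,-2.0],
    [0,0,-1.5],
    [0,0,0],
    [0,0,0],
  ],
  yaw=[0,0,0,0,0,0,0,0,0,0,0,0,0,0],
  claw=0.6,
)

```text
clock: 21.98
position: [0.6129, -0.235, 0.1705]
tcp_rot: [0.001, 0.843, 0.538, 0.001]
contact_force: [0.2, 0.4, -0.7]
grip_width: 0.0702
grasp_force: 0.0
```

```bash
python3 go.py .3738 -.3131 .17 -40 .3738 -.3131 .026 -40
```

```text
t 22.0 tcp [ 0.6129 -0.235   0.1705] head -24.9 tilt [ 0.0021 -0.0012] w 0.0702 F 0.0
yaw 0.263 travel [-21.35 -13.3    0.05]
yaw -0.0 travel [ 0.   0.  14.4]
```

Call:
jog_arm(
  travel=[
    [0,0,0],
    [0,0,0],
    [0,0,0],
    [-1.6,-1.0,0],
    [-2.6,-1.6,0],
    [-2.8,-1.75,0],
    [-2.8,-1.75,0],
    [-2.8,-1.75,0],
    [-2.8,-1.75,0],
    [-2.6,-1.6,0],
    [-1.9,-1.2,0],
    [-1.0,-0.6,0],
    [-0.45,-0.3,0],
    [0,0,0],
    [0,0,0],
  ],
  yaw=[0.088,0.088,0.087,0,0,0,0,0,0,0,0,0,0,0,0],
  claw=1,
)

```text
clock: 23.23
position: [0.3739, -0.3128, 0.1691]
tcp_rot: [-0.0, 0.906, 0.423, 0.0]
contact_force: [0.2, -0.3, -0.8]
grip_width: 0.0877
grasp_force: 0.0
```

```bash
python3 go.py .3738 -.3131 .026 -40
```

```text
t 23.2 tcp [ 0.3739 -0.3128  0.1691] head -40.0 tilt [0.0004 0.0003] w 0.0877 F 0.0
yaw -0.0 travel [-3.000e-02  1.000e-02  1.431e+01]
```

Call:
jog_arm(
  travel=[
    [0,0,2.0],
    [0,0,2.5],
    [0,0,2.5],
    [0,0,2.5],
    [0,0,2.2],
    [0,0,1.3],
    [0,0,0.8],
    [0,0,0.5],
    [0,0,0],
    [0,0,0],
  ],
  yaw=[0,0,0,0,0,0,0,0,0,0],
)

```text
clock: 24.07
position: [0.3739, -0.3131, 0.0266]
tcp_rot: [0.0, 0.906, 0.423, 0.0]
contact_force: [-0.2, 0.0, -0.4]
grip_width: 0.0878
grasp_force: 0.0
```

Call:
jog_arm(
  travel=[
    [0,0,0],
    [0,0,0],
    [0,0,0],
    [0,0,0],
    [0,0,0],
    [0,0,0],
    [0,0,0],
    [0,0,0],
    [0,0,0],
  ],
  yaw=[0,0,0,0,0,0,0,0,0],
  claw=-1,
  force=25,
)

```text
clock: 24.82
position: [0.373, -0.3128, 0.0264]
tcp_rot: [-0.0, 0.906, 0.423, -0.0]
contact_force: [-0.8, 1.1, 1.9]
grip_width: 0.0446
grasp_force: 25.0
```

```bash
python3 go.py .3738 -.3131 .17 -40 .6129 -.319 .17 -25 .6129 -.319 .031 -25
```

```text
t 24.8 tcp [ 0.373  -0.3128  0.0264] head -40.0 tilt [-0.0003  0.    ] w 0.0446 F 25.0
yaw 0.0 travel [  0.02   0.08 -14.36]
yaw -0.262 travel [ 9.57 21.92 -0.  ]
yaw -0.0 travel [ 0.   0.  13.9]
```

Call:
jog_arm(
  travel=[
    [0,0,-1],
    [0,0,-2],
    [0,0,-2.5],
    [0,0,-2.5],
    [0,0,-2.5],
    [0,0,-2.4],
    [0,0,-1.5],
    [0,0,0],
    [0,0,0],
    [0,0,0],
    [0.9,2.0,0],
    [1.3,3.0,0],
    [1.3,3.0,0],
    [1.3,3.0,0],
    [1.3,3.0,0],
    [1.3,3.0,0],
    [1.2,2.7,0],
    [0.7,1.6,0],
    [0.25,0.6,0],
    [0,0,0],
  ],
  yaw=[0,0,0,0,0,0,0,-0.088,-0.087,-0.087,0,0,0,0,0,0,0,0,0,0],
)

```text
clock: 26.48
position: [0.613, -0.3184, 0.1701]
tcp_rot: [-0.0, 0.843, 0.538, -0.0]
contact_force: [-0.6, 0.2, -2.6]
grip_width: 0.0448
grasp_force: 25.0
```

```bash
python3 go.py .6129 -.319 .0304 -25
```

```text
t 26.5 tcp [ 0.613  -0.3184  0.1701] head -24.9 tilt [-0.0001  0.    ] w 0.0448 F 25.0
yaw 0.001 travel [-0.05  0.02 13.97]
```

Call:
jog_arm(
  travel=[
    [0,0,1.5],
    [0,0,2.5],
    [0,0,2.5],
    [0,0,2.5],
    [0,0,2.0],
    [0,0,1.2],
    [0,0,0.7],
    [0,0,0.4],
    [0,0,0.3],
    [0,0,0.2],
    [0,0,0.1],
    [0,0,0.1],
    [0,0,0],
    [0,0,0],
  ],
  yaw=[0,0,0,0,0,0,0,0,0,0,0,0,0,0],
)

```text
clock: 27.65
position: [0.6123, -0.3189, 0.0308]
tcp_rot: [0.0, 0.843, 0.537, 0.0]
contact_force: [0.0, 1.3, -0.9]
grip_width: 0.0451
grasp_force: 25.0
```

Call:
jog_arm(
  travel=[
    [0,0,0.1],
    [0,0,0],
    [0,0,0],
  ],
  yaw=[0,0,0],
)

```text
clock: 27.9
position: [0.6124, -0.3189, 0.0304]
tcp_rot: [0.0, 0.843, 0.538, 0.0]
contact_force: [-1.8, 1.2, 5.8]
grip_width: 0.0449
grasp_force: 25.0
```

Call:
jog_arm(
  travel=[
    [0,0,0],
    [0,0,0],
    [0,0,0],
    [0,0,0],
    [0,0,0],
    [0,0,-1],
    [0,0,-2],
    [0,0,-2.5],
    [0,0,-2.5],
    [0,0,-2.5],
    [0,0,-2.5],
    [0,0,-2.0],
    [0,0,-1.5],
    [0,0,0],
    [0,0,0],
  ],
  yaw=[0,0,0,0,0,0,0,0,0,0,0,0,0,0,0],
  claw=0.6,
)

```text
clock: 29.15
position: [0.6126, -0.3191, 0.1956]
tcp_rot: [0.001, 0.843, 0.537, 0.0]
contact_force: [0.6, -0.4, 0.1]
grip_width: 0.0705
grasp_force: 0.0
```

```bash
python3 go.py .5097 -.0653 .195 -8 .5097 -.0653 .061 -8
```

```text
t 29.1 tcp [ 0.6126 -0.3191  0.1956] head -25.0 tilt [ 0.002  -0.0014] w 0.0705 F 0.0
yaw -0.296 travel [ 23.7  -13.72   0.06]
yaw -0.0 travel [ 0.   0.  13.4]
```

Call:
jog_arm(
  travel=[
    [0,0,0],
    [0,0,0],
    [0,0,0],
    [1.7,-1.0,0],
    [2.9,-1.7,0],
    [3.1,-1.8,0],
    [3.1,-1.8,0],
    [3.1,-1.8,0],
    [3.1,-1.8,0],
    [2.9,-1.7,0],
    [2.1,-1.2,0],
    [1.1,-0.6,0],
    [0.6,-0.35,0],
    [0,0,0],
    [0,0,0],
  ],
  yaw=[-0.099,-0.099,-0.098,0,0,0,0,0,0,0,0,0,0,0,0],
  claw=1,
)

```text
clock: 30.4
position: [0.5095, -0.0656, 0.194]
tcp_rot: [0.0, 0.755, 0.656, -0.0]
contact_force: [0.4, 1.5, -0.2]
grip_width: 0.0878
grasp_force: 0.0
```

```bash
python3 go.py .5097 -.0653 .061 -8
```

```text
t 30.4 tcp [ 0.5095 -0.0656  0.194 ] head -8.0 tilt [ 0.0001 -0.0007] w 0.0878 F 0.0
yaw -0.0 travel [3.00e-02 1.00e-02 1.33e+01]
```

Call:
jog_arm(
  travel=[
    [0,0,1.5],
    [0,0,2.3],
    [0,0,2.5],
    [0,0,2.5],
    [0,0,2.0],
    [0,0,1.3],
    [0,0,0.8],
    [0,0,0.5],
    [0,0,0],
    [0,0,0],
  ],
  yaw=[0,0,0,0,0,0,0,0,0,0],
)

```text
clock: 31.23
position: [0.5096, -0.0655, 0.0606]
tcp_rot: [0.0, 0.755, 0.656, 0.0]
contact_force: [0.3, -0.5, -0.5]
grip_width: 0.088
grasp_force: 0.0
```

Call:
jog_arm(
  travel=[
    [0,0,0],
    [0,0,0],
    [0,0,0],
    [0,0,0],
    [0,0,0],
    [0,0,0],
    [0,0,0],
    [0,0,0],
    [0,0,0],
  ],
  yaw=[0,0,0,0,0,0,0,0,0],
  claw=-1,
  force=30,
)

```text
clock: 31.98
position: [0.5091, -0.0649, 0.0605]
tcp_rot: [0.0, 0.755, 0.656, 0.0]
contact_force: [-1.2, -0.1, 4.0]
grip_width: 0.0501
grasp_force: 30.0
```

```bash
python3 go.py .5097 -.0653 .22 -8 .6062 .2499 .22 23 .6062 .2499 .066 23
```

```text
t 32.0 tcp [ 0.5091 -0.0649  0.0605] head -8.0 tilt [ 0.0002 -0.0001] w 0.0501 F 30.0
yaw -0.0 travel [ -0.03   0.07 -15.95]
yaw -0.541 travel [25.24 21.2  -0.  ]
yaw -0.0 travel [ 0.   0.  15.4]
```

Call:
jog_arm(
  travel=[
    [0,0,-1],
    [0,0,-2],
    [0,0,-2.5],
    [0,0,-2.5],
    [0,0,-2.5],
    [0,0,-1.7],
    [0,0,-0.8],
    [0,0,0],
    [0,0,0],
    [0,0,0],
    [0,0,0],
    [0,0,0],
    [0,0,0],
  ],
  yaw=[0,0,0,0,0,0,0,-0.091,-0.09,-0.09,-0.09,-0.09,-0.09],
)

```text
clock: 33.07
position: [0.5081, -0.0647, 0.1896]
tcp_rot: [-0.001, 0.55, 0.835, -0.0]
contact_force: [0.6, 0.6, -2.2]
grip_width: 0.0504
grasp_force: 30.0
```

Call:
jog_arm(
  travel=[
    [1.2,1.0,0],
    [2.2,1.8,0],
    [2.6,2.2,0],
    [2.6,2.2,0],
    [2.6,2.2,0],
    [2.6,2.2,0],
    [2.6,2.2,0],
    [2.6,2.2,0],
    [2.5,2.1,0],
    [1.9,1.6,0],
    [1.2,1.0,0],
    [0.6,0.5,0],
    [0,0,0],
    [0,0,0],
    [0,0,0],
  ],
  yaw=[0,0,0,0,0,0,0,0,0,0,0,0,0,0,0],
)

```text
clock: 34.32
position: [0.6052, 0.2482, 0.19]
tcp_rot: [-0.0, 0.553, 0.834, -0.001]
contact_force: [0.0, 0.2, -3.4]
grip_width: 0.0503
grasp_force: 30.0
```

```bash
python3 - <<'E'
from h import *
c=optics.camera("side"); cv2.imwrite("pics/s3.png",cv2.resize(c["img"][60:360,140:460,::-1],None,fx=2,fy=2,interpolation=cv2.INTER_CUBIC))
E
python3 go.py .6062 .2499 .0645 23
```

```text
t 34.4 tcp [0.6053 0.2482 0.1902] head 22.9 tilt [-0.0008 -0.0009] w 0.0505 F 30.0
yaw -0.002 travel [ 0.12  0.14 12.57]
```

View pics/s3.png

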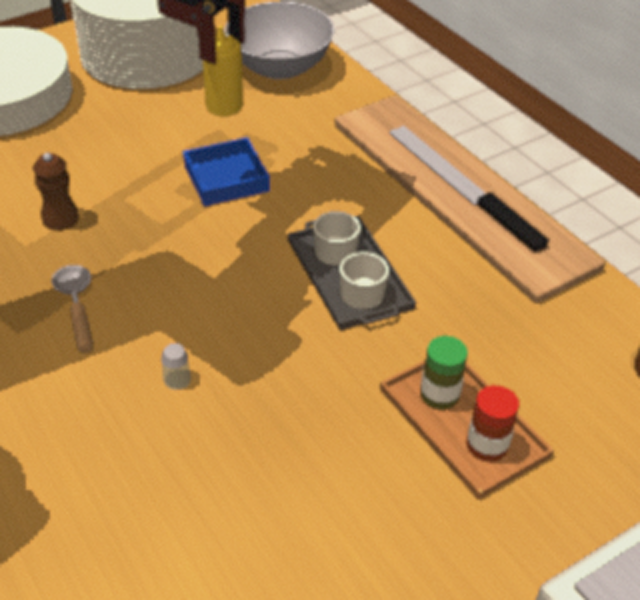

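The side picture shows both ramekins upright in the pan at (337,238) and (363,280), and both jars upright in the tray at (444,372) and (492,423). The mill stands untouched at (55,190), and the bottle hangs upright above the caddy. Lowering it now.

Call:
jog_arm(
  travel=[
    [0.1,0.1,1.5],
    [0,0,2.3],
    [0,0,2.3],
    [0,0,2.0],
    [0,0,1.6],
    [0,0,1.1],
    [0,0,0.7],
    [0,0,0.4],
    [0,0,0.3],
    [0,0,0.2],
    [0,0,0.1],
    [0,0,0],
    [0,0,0],
  ],
  yaw=[0,0,0,0,0,0,0,0,0,0,0,0,0],
)

```text
clock: 35.45
position: [0.6067, 0.2513, 0.0658]
tcp_rot: [0.0, 0.552, 0.834, 0.0]
contact_force: [-0.2, 0.3, -2.3]
grip_width: 0.0504
grasp_force: 30.0
```

Call:
jog_arm(
  travel=[
    [0,0,0.1],
    [0,0,0.05],
    [0,0,0],
    [0,0,0],
  ],
  yaw=[0,0,0,0],
)

```text
clock: 35.78
position: [0.6068, 0.2514, 0.0645]
tcp_rot: [0.0, 0.552, 0.834, 0.0]
contact_force: [-0.5, -0.4, 4.9]
grip_width: 0.0506
grasp_force: 30.0
```

Call:
jog_arm(
  travel=[
    [0,0,0],
    [0,0,0],
    [0,0,0],
    [0,0,0],
    [0,0,0],
    [0,0,-1],
    [0,0,-2],
    [0,0,-2.5],
    [0,0,-2.5],
    [0,0,-2.5],
    [0,0,-2.0],
    [0,0,-1],
    [0,0,0],
    [0,0,0],
  ],
  yaw=[0,0,0,0,0,0,0,0,0,0,0,0,0,0],
  claw=0.7,
)

```text
clock: 36.95
position: [0.6063, 0.2512, 0.1989]
tcp_rot: [0.0, 0.552, 0.834, 0.0]
contact_force: [0.0, -0.4, -0.0]
grip_width: 0.0747
grasp_force: 0.0
```

```bash
python3 go.py .45 .15 .2 23
```

```text
t 37.0 tcp [0.6063 0.2512 0.1989] head 23.0 tilt [0.0006 0.0001] w 0.0747 F 0.0
yaw -0.0 travel [ -3.21 -18.34  -0.11]
```

Backing the arm off a little for a clear view before handing in.

Call:
jog_arm(
  travel=[
    [0,-1,0],
    [-0.3,-2,0],
    [-0.4,-2.5,0],
    [-0.4,-2.5,0],
    [-0.4,-2.5,0],
    [-0.4,-2.5,0],
    [-0.4,-2,0],
    [-0.3,-1.5,0],
    [0,0,0],
    [0,0,0],
  ],
  yaw=[0,0,0,0,0,0,0,0,0,0],
)

```text
clock: 37.78
position: [0.463, 0.1624, 0.1977]
tcp_rot: [-0.001, 0.552, 0.834, -0.001]
contact_force: [0.4, 0.1, -0.5]
grip_width: 0.0745
grasp_force: 0.0
```

Run:
```python
from h import *
for n in("top","side"):
    c=optics.camera(n); i=c["img"][:,:,::-1]
    a=i[120:290,140:420] if n=="top" else i[60:340,140:460]
    cv2.imwrite(f"pics/f_{n}.png",cv2.resize(a,None,fx=2.5 if n=="top" else 2,fy=2.5 if n=="top" else 2,interpolation=cv2.INTER_CUBIC))
```

```text
(no output)
```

View pics/f_top.png

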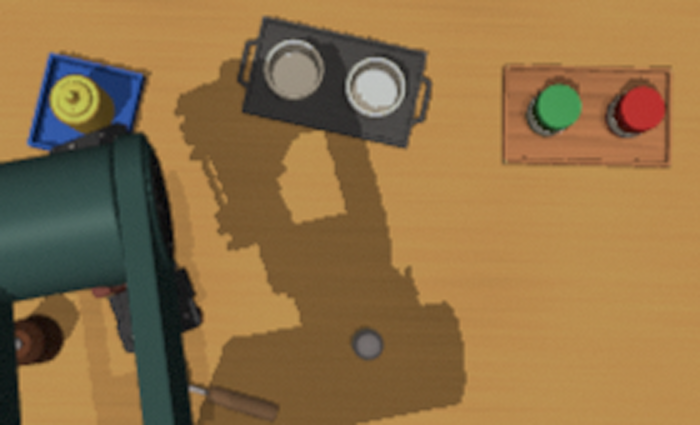

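View pics/f_side.png

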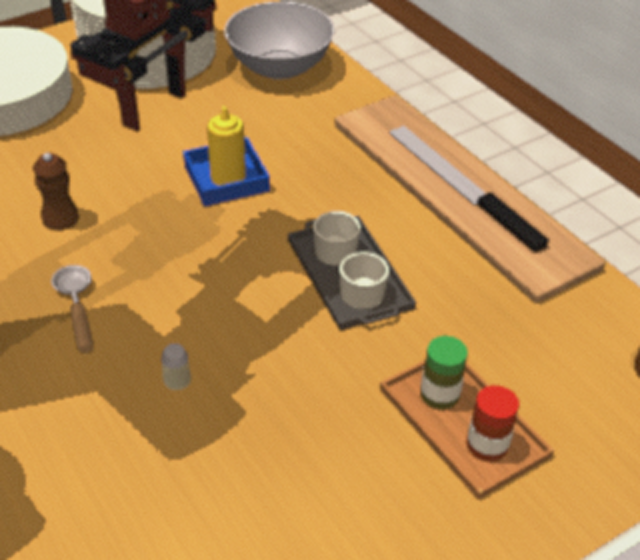

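Both pictures show everything in place. The bottle is upright in the caddy (side (227,150)), the ramekins are in the pan, the jars are in the tray, the mill is untouched at (55,190), and the gripper is clear.

```bash
python3 -c "
from h import *
print(manip.hand_in())"
```

```text
the job is handed in; nothing more can be done
None
```

The job is handed in: both ramekins stand in the pan, both jars in the wooden tray and the sauce bottle in the caddy, all upright in the last pictures; the mill was left untouched, and it took about 38 s.

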